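Check a ring mandrel over the light panel

ROBOT

A 7-joint arm with a two-finger parallel gripper is mounted at the origin on the work surface. World frame = base frame: x ahead of the robot, y to its left, z up, the work surface at z = 0. Lengths are in m, angles in rad, forces in N, time in s.
With the tool pointing down it reaches from about 0.425 to 0.925 m from the base axis. Payload 6.8 kg.
Tool frame: the origin (TCP) lies between the finger pads; the fingertips stand 14 mm ahead of it and the grasp point (between the pads) lies 5 mm behind it; z points along the fingers, y is the direction in which the jaws open and shut (so a half turn about z gives the same grasp; the last joint's range is limited). The gripper opens to 85 mm and grips with 20 to 120 N. Pads are 22 mm wide; open, the fingers measure 114 mm over their backs; the gripper's body (76 mm by 85 mm) begins 54 mm behind the grasp point. The pads swing forward as they close: fully open they stand 13 mm farther back than shut.
Start: joints at [-1.305, 0.477, 0.022, 1.555, -0.011, 1.109, -0.083], TCP at [0.246, 0.628, 0.245] pointing down, gripper open.
Joint ranges: [-2.96, 2.96], [-0.34, 2.1], [-1.41, 1.46], [0.24, 2.44], [-1.37, 4.51], [0.17, 1.92], [-2.96, 2.96]. Speed limits (rad/s): [2.39, 2.39, 3.14, 3.14, 3.14, 3.14, 3.14].

INTERFACE

Orientations are given as a unit quaternion [w, x, y, z].
In Python, from station import bot gives the robot as it stands.
- The arm moves only by the shell command python3 -m crank 'ROWS' [FORCE]. ROWS is JSON, a list of rows, each a list of 3 entries, a list of its own where there are three numbers: the shift along the tool's x, y, z in m, then the turn, a rotation vector about the tool's x, y, z in degrees, then the finger opening in m, from 0 to 0.0854. A call has 1 to 10 rows; each row shifts and turns the commanded pose from where the row before left it, along the tool's axes as they then stand; what a row does not reach is not made up. A row lasts 1/8 s, in which the tool goes at most 62.5 mm and 10.7 degrees, less where a joint would pass 70% of its speed; a pose out of reach is approached as far as the arm can. A call is refused whole if a number of a shift passes 0.0625 or a number of a turn 10.7, either way. A call with a gripper value outside its range is refused whole. The fingers move at their own pace and stop on an object; FORCE is the grip in N (left out, the last holds). Time passes only in rows, so rows that do not move let the fingers close. It gives the time, the measured TCP pose, the force and the opening at its end, in the units of the state.
- bot.get_obs(): the state, without advancing time (a new reading comes with each control period).
- bot.read_camera(name): name is "scene" or "top" or "wrist"; returns (picture, depth): 480x640x3 uint8, red, green, blue; 480x640 float32, m along the optical axis (not along the pixel's ray), 0 where there is no reading.
- bot.calibration(name): a dict with "fx", "fy", "cx", "cy" (pixels), "extrinsics" (4x4, takes a point from camera to world coordinates). Camera axes: x right, y down, z forward; pixel columns grow to the right and rows downward; lengths in m; the calibration is good to about 2 mm. A picture is of the moment at which its call begins: read the wrist's pose just before it. calibration takes no time and is no camera call; for the wrist camera it gives the pose at the moment of the call.
- bot.hand_in(): hands the job in, once; it reports no verdict.
The state is a dict: "t": time; "q": joint angles; "joint_vel": joint speeds; "joint_torque": joint torques, N m; "eef_pos": TCP position; "tool_rot": TCP orientation; "contact_force": force on the tool from outside, world axes, zero at the start; "torque": the same for the moment, N m; "gripper_width": opening from 0.0 (shut) to 1.0 (fully open).
Only numpy, scipy, OpenCV 4.12 (cv2) and the standard library are available. Lean on these libraries where they do the work, as an engineer would, in place of code of your own. Each camera call takes 0.05 s, during which the arm holds its last target.

TASK

First slide the orange dimmer grip of the light panel along its track until it stands level with the small green pointer, and leave it there. Then draw the blue-handled ring mandrel out of the tool rest, turn it level, and finish still holding it so in the gripper, at least 12 cm above the bench, with the middle of its metal rod over the middle of the light panel. Leave the other mandrels and everything else on the bench where they are.

Things in the scene. Friction and masses are not known exactly. Their poses are not given: they have to be found in the camera images.
- mandrel: Ring mandrel, BLUE handle, silver rod, about 110 g. Origin on its axis at the collar (rod meets handle); x axis from tip to handle end. Round rod from x = -130 mm (10 mm thick) to 0 (18 mm thick); round handle 22 mm thick, x = 0 to 85 mm. Mass centre at x = -20 mm. Lies in any one of the rest's channels, x pointing 40 deg up and away from the robot; handle free all round. Roll about x may vary.
- mandrel_tip (a point): Centre of the free tip of the mandrel's rod (body x = -130 mm).
- mandrel_butt (a point): Centre of the free end of the blue handle (body x = +85 mm).
- rod_mid (a point): Point on the mandrel's axis at the middle of the metal rod (body x = -65 mm).
- rack: Wooden tool rest, fixed; 240 mm wide (y), 140 deep, 98 high; origin under its centre. Floor slopes 38 deg up towards its +x; channels at y = -75, 0, 75 mm, 21 mm wide, walls 20 mm high, open on top but for a dark strip over the lowest 40 mm of the rod. Collar of a seated mandrel: x 28, z 110 mm. Draw it 50 mm or more along its own axis to clear the strip, then it lifts freely.
- panel: Flat light panel fixed to the bench, grey frame 120 mm (x) by 200 mm (y), 13 mm thick, with a pale lit face. Origin: underside centre.
- panel_mid (a point): Centre of the panel's top face.
- dimmer_top (a point): Centre of the top of the orange dimmer grip, a block 28 mm (panel x) by 20 mm (panel y), 40 mm high; top 54 mm above the bench. Slides along panel y on a black track (40 mm wide, 14 high, 170 long) beside the panel's far edge, centre line at panel x = 85 mm. About 1.5 N moves it; it stays where left.
- dimmer (a joint): Position of the dimmer grip along its track, 0 to 0.12 m, growing towards panel +y; the grip's centre is at panel y = joint value - 0.06 m. It starts between 0 and 0.04, at least 30 mm short of the pointer.
- marker: Small green pointer, 24 (panel x) x 8 mm (panel y), 4 mm thick, fixed on the panel's frame beside the dimmer track; its position differs from run to run. Origin: underside centre; axes parallel to the panel's. The dimmer is right when the grip's centre has the same panel y as the pointer.
- mandrel_brass: Bystander: mandrel with a wooden handle and brass rod, same rod size, in another channel of the rest; origin at its collar.
- mandrel_dark: Bystander: mandrel with a red handle and dark steel rod, same rod size, in another channel of the rest; origin at its collar.
- jar: Bystander: amber jar, 56 mm diameter, 70 mm high, origin under its centre.
- hammer: Bystander: hammer 220 mm long lying at the right rear of the bench.
- block: Bystander: steel bench block 60 x 60 x 45 mm at the rear, origin under its centre.
- dish: Bystander: white dish 64 mm across, 25 mm high, near the robot, origin under its centre.
- tray: Bystander: green divided tray 100 x 160 x 25 mm at the left rear, origin under its centre.
There are look-alikes about, which are no part of the job. Of the things like the mandrel, leave any that is turquoise; of the rest the larger one is meant.

How it is judged:
By the outcome, as a careful person would: the job done as asked, in the order asked, and still so for the second after the job is handed in, while the arm keeps its last pose, push and grip.
It also fails if it takes over 62 s, if anything falls off the work surface, if the arm or the gripper's body presses on something with over 40 N, if the wrist force passes 120 N, or if a joint passes its speed limit or range.

## Working session

There is one attempt and no reset: what is moved stays moved. The work goes in short steps, Python scripts to look and compute and a shell command to move; the robot and the scene stay as the last step left them, time stands still between calls to the robot, and variables do not carry over. Pictures are saved under pics/ and viewed, and the job is handed in when it is done.

```bash
mkdir -p pics; ls
python3 - <<'E'
from station import bot
import cv2,numpy as np
o=bot.get_obs();print({k:np.round(v,3) for k,v in o.items()})
for n in ["scene","top"]:
    p,d=bot.read_camera(n);c=bot.calibration(n)
    cv2.imwrite(f"pics/{n}0.png",p[:,:,::-1]);np.savez(f"{n}0.npz",p=p,d=d,E=c["extrinsics"],K=[c["fx"],c["fy"],c["cx"],c["cy"]])
    print(n,c)
E
```

```text
pics
{'t': np.float64(0.0), 'q': array([-1.305,  0.478,  0.022,  1.556, -0.012,  1.109, -0.083]), 'joint_vel': array([ 0.001,  0.001, -0.002, -0.001, -0.001,  0.   ,  0.001]), 'joint_torque': array([-1.0000e-03, -5.9644e+01,  1.6070e+00, -2.8120e+01,  1.2000e-02,
        9.0000e-03, -0.0000e+00]), 'eef_pos': array([0.246, 0.628, 0.244]), 'tool_rot': array([-0.   ,  0.186,  0.983, -0.001]), 'contact_force': array([-0.204, -0.796, -0.399]), 'torque': array([0.019, 0.017, 0.022]), 'gripper_width': np.float64(0.997)}
scene {'fx': 492.80201016578405, 'fy': 492.80201016578405, 'cx': 321.5488613167291, 'cy': 241.657715813302, 'extrinsics': array([[-0.09139608,  0.5215502 , -0.84831135,  1.3937263 ],
       [ 0.995772  ,  0.03998433, -0.08270056,  0.1250623 ],
       [-0.00921333, -0.8522832 , -0.52299949,  0.65208322],
       [ 0.        ,  0.        ,  0.        ,  1.        ]])}
top {'fx': 529.1748482500311, 'fy': 529.1748482500311, 'cx': 323.81889698394554, 'cy': 241.46654168946256, 'extrinsics': array([[-0.00136682, -0.98407287,  0.17776029,  0.33079652],
       [-0.99986117, -0.00160714, -0.01658512,  0.06310155],
       [ 0.01660665, -0.17775828, -0.98393405,  1.21650312],
       [ 0.        ,  0.        ,  0.        ,  1.        ]])}
```

View pics/scene0.png

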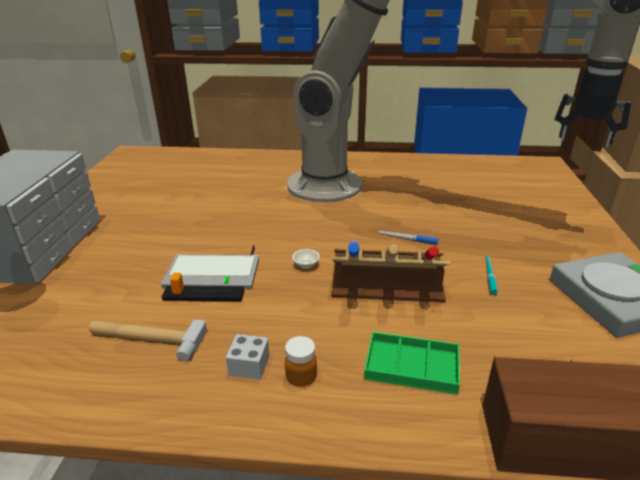

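View pics/top0.png

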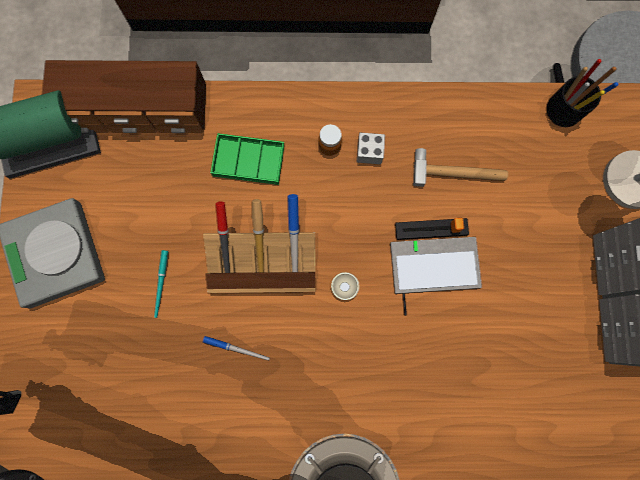

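Mandrel candidates in the top view are the blue-handled one in the rest (294,235), a small blue-handled one lying on the bench (235,348), and a turquoise one (160,285). The one in the rest fits: it isn't turquoise, it's the larger of the two left, and it sits in a channel. I'll confirm with a crop.

```bash
cat > h.py <<'E'
import numpy as np,cv2
def load(n):
    z=np.load(n);p,d,E,K=z["p"],z["d"],z["E"],z["K"]
    v,u=np.mgrid[0:480,0:640]
    P=np.stack([(u-K[2])/K[0]*d,(v-K[3])/K[1]*d,d],-1)@E[:3,:3].T+E[:3,3]
    P[d==0]=np.nan
    return p,d,P,cv2.cvtColor(p,cv2.COLOR_RGB2HSV),E,K
E
python3 - <<'E'
from h import *
p,d,P,H,E,K=load("top0.npz")
c=p[180:370,140:340,::-1];c2=p[205:325,380:500,::-1]
cv2.imwrite("pics/crop1.png",np.hstack([cv2.resize(c,None,fx=2.4,fy=2.4,interpolation=2)[:456],cv2.resize(c2,(300,456//1),interpolation=2)]))
def st(name,m):
    q=P[m];q=q[~np.isnan(q[:,0])];print(name,len(q),'med',np.median(q,0).round(4),'min',q.min(0).round(4),'max',q.max(0).round(4))
    return q
v,u=np.mgrid[0:480,0:640]
def win(a,b,c,e): return (u>=a)&(u<b)&(v>=c)&(v<e)
h,s,V=H[...,0],H[...,1],H[...,2]
w=win(385,490,210,305)
q=st("orange",w&(h>5)&(h<20)&(s>180)&(V>150)); q=q[q[:,2]>.048];print(q.mean(0),q.min(0),q.max(0))
st("green",w&(h>45)&(h<75)&(s>120))
blk=st("track",w&(V<50)&(v<240))
f=w&(V>90)&(s<60);st("panel",f)
cn=cv2.findNonZero((f).astype(np.uint8));print(cv2.minAreaRect(cn))
# panel rect in world using points z~13mm
q=P[f];q=q[np.abs(q[:,2]-.013)<.006]
print("panel rect",cv2.minAreaRect((q[:,:2]*1000).astype(np.float32)),len(q))
w=win(275,310,190,275)
b=st("blue",w&(h>105)&(h<125)&(s>150))
r=st("rod",w&(s<60)&(V>110)&(v>230))
E
```

```text
orange 97 med [ 0.5821 -0.2608  0.0543] min [ 4.120e-01 -3.239e-01  2.000e-04] max [ 0.6045 -0.2404  0.0618]
[ 0.58293914 -0.26053098  0.0544986 ] [ 0.56965155 -0.27103913  0.04837885] [ 0.5959169  -0.25113633  0.06176832]
green 39 med [ 0.5389 -0.168   0.0177] min [ 0.5273 -0.2754  0.0069] max [ 0.5649 -0.1457  0.0239]
track 613 med [ 0.5779 -0.2171  0.0141] min [ 5.546e-01 -2.930e-01 -4.000e-04] max [ 0.6018 -0.1234  0.0439]
panel 4323 med [ 0.4936 -0.2144  0.014 ] min [ 0.4311 -0.316  -0.002 ] max [ 0.5598 -0.1118  0.0222]
((435.50006103515625, 264.5000305175781), (51.304054260253906, 86.92403411865234), 86.26860046386719)
panel rect ((495.3824768066406, -213.98483276367188), (119.3879165649414, 199.84384155273438), 3.642277956008911) 4232
blue 331 med [0.5847 0.1088 0.1502] min [0.5476 0.0992 0.1113] max [0.6213 0.1187 0.1751]
rod 234 med [0.5167 0.109  0.0898] min [0.4745 0.1013 0.0494] max [0.5514 0.1181 0.1254]
```

View pics/crop1.png

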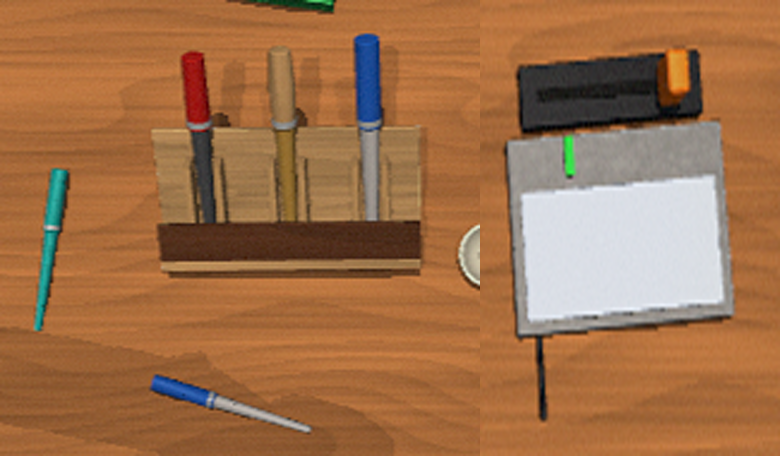

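Confirmed: the blue mandrel in the right-hand channel is the full-size one, and the bench one is smaller. Next I refine the measurements.

Run:
```python
from h import *
for n in ["top0.npz","scene0.npz"]:
    p,d,P,H,E,K=load(n)
    h,s,V=H[...,0].astype(int),H[...,1],H[...,2]
    X=P
    th=np.radians(3.64);ex=np.array([np.cos(th),np.sin(th)]);ey=np.array([-ex[1],ex[0]]);o=np.array([.4954,-.2140])
    near=(abs(X[...,0]-.53)<.09)&(abs(X[...,1]+.21)<.12)&(X[...,2]>.008)
    g=P[near&(h>45)&(h<75)&(s>120)&(X[...,2]<.03)]
    a=P[near&(h>5)&(h<20)&(s>180)&(V>150)&(X[...,2]>.047)]
    for nm,q in (("green",g),("orange",a)):
        r=q[:,:2]-o;pp=np.stack([r@ex,r@ey],1)*1000
        print(n,nm,len(q),"med",np.median(pp,0).round(1),"mid",((np.percentile(pp,3,0)+np.percentile(pp,97,0))/2).round(1),pp.min(0).round(1),pp.max(0).round(1), np.median(q,0).round(3))
    # mandrel
    m=(abs(X[...,0]-.58)<.07)&(abs(X[...,1]-.109)<.03)&(X[...,2]>.09)
    b=P[m&(h>105)&(h<125)&(s>150)]
    c=b.mean(0);_,S,vt=np.linalg.svd(b-c);ax=vt[0]*np.sign(vt[0][0]);print("blue",len(b),c.round(4),ax.round(3),"elev",np.degrees(np.arcsin(ax[2])),"yaw",np.degrees(np.arctan2(ax[1],ax[0])),"ext",((b-c)@ax).min(),((b-c)@ax).max())
    if n[0]=='t':
        w=(abs(X[...,0]-.5)<.09)&(abs(X[...,1]-.15)<.14)&(X[...,2]>.02)&(X[...,2]<.12)&(V<90)&(V>30)&(h<15)&(s>100)
        print("strip",cv2.minAreaRect((P[w][:,:2]*1000).astype(np.float32)),w.sum())
```

```text
top0.npz green 38 med [45.7 43.2] mid [50.2 18.3] [ 34.7 -65.7] [65.6 64.3] [ 0.538 -0.168  0.018]
top0.npz orange 93 med [ 84.2 -52. ] mid [ 84.8 -52.4] [ 71.3 -61.8] [ 97.5 -43.4] [ 0.583 -0.261  0.054]
blue 331 [0.5846 0.1089 0.1488] [0.783 0.008 0.622] elev 38.43115916150689 yaw 0.5641287373202987 ext -0.051510252907281874 0.037372617868639796
strip ((485.52947998046875, 175.44358825683594), (225.7355499267578, 109.55845642089844), 86.38203430175781) 1579
scene0.npz green 26 med [46.5 41.9] mid [45.9 41.8] [33.2 38.1] [59.1 45.4] [ 0.539 -0.169  0.018]
scene0.npz orange 45 med [ 93.4 -51.2] mid [ 88.5 -52.6] [ 77.2 -61.1] [ 98.7 -44.4] [ 0.592 -0.259  0.054]
blue 106 [0.6115 0.1083 0.1565] [ 0.613 -0.012  0.79 ] elev 52.18252859677528 yaw -1.1221251425295757 ext -0.0535296737578538 0.012311583417551482
```

```bash
python3 -m crank '[[[0,0,-0.02],[0,0,-10],0.045],[[0,-0.06,0],[0,0,-10],0.045],[[0,-0.06,0],[0,0,-5],0.045],[[0,-0.06,0],[0,0,0],0.045],[[0,-0.06,0],[0,0,0],0.045]]' 20
```

```text
t: 0.72
eef_pos: [0.2406, 0.3876, 0.265]
tool_rot: [-0.0, -0.031, 1.0, -0.0]
contact_force: [0.3, 0.4, 0.6]
gripper_width: 0.526
```

```bash
python3 -m crank '[[[-0.045,-0.035,0],[0,0,0],0.045],[[-0.045,-0.035,0],[0,0,0],0.045],[[-0.045,-0.035,0],[0,0,0],0.045],[[-0.045,-0.035,0],[0,0,0],0.045],[[-0.045,-0.04,0],[0,0,0],0.045],[[-0.03,-0.05,0],[0,0,0],0.045],[[-0.02,-0.055,0],[0,0,0],0.045],[[0,-0.06,0],[0,0,0],0.045],[[0,-0.06,0],[0,0,0],0.045],[[0,-0.06,0],[0,0,0],0.045]]'
```

```text
t: 1.98
eef_pos: [0.5438, -0.0589, 0.2651]
tool_rot: [-0.0, -0.031, 1.0, 0.0]
contact_force: [1.8, -0.4, 0.1]
gripper_width: 0.525
```

```bash
python3 -m crank '[[[-0.005,-0.06,0],[0,0,0],0.045],[[-0.005,-0.06,0],[0,0,0],0.045],[[0,-0.03,0],[0,0,0],0.045],[[0,0,0],[0,0,0],0.045],[[0,0,0],[0,0,0],0.045]]'
cat >> h.py <<'E'
def snap(n,f):
    from station import bot
    c=bot.calibration(n);p,d=bot.read_camera(n)
    cv2.imwrite(f"pics/{f}.png",p[:,:,::-1]);np.savez(f"{f}.npz",p=p,d=d,E=c["extrinsics"],K=[c["fx"],c["fy"],c["cx"],c["cy"]])
E
python3 - <<'E'
from h import *
from station import bot
print(bot.get_obs()["eef_pos"]);snap("wrist","w1")
E
```

```text
t: 2.6
eef_pos: [0.5634, -0.205, 0.2648]
tool_rot: [-0.0, -0.032, 0.999, 0.0]
contact_force: [0.7, 0.8, -0.8]
gripper_width: 0.526
[ 0.56341264 -0.20496708  0.26482138]
```

View pics/w1.png

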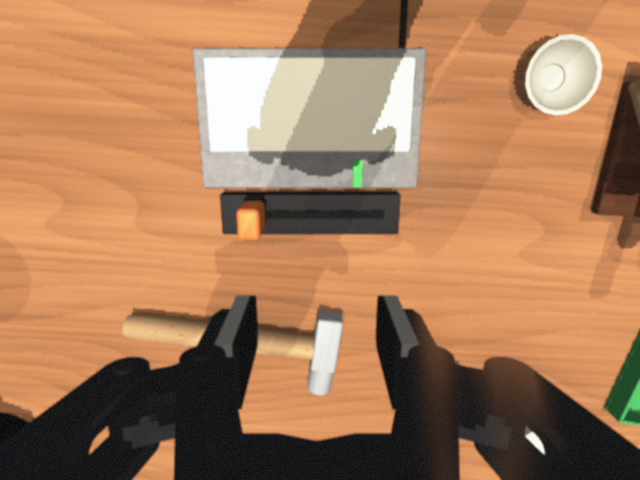

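The wrist picture shows the orange grip top at (250,221) and the green pointer at (358,173), with nothing in the way.

Run:
```python
from h import *
p,d,P,H,E,K=load("w1.npz")
h,s,V=H[...,0].astype(int),H[...,1],H[...,2]
v,u=np.mgrid[0:480,0:640];w=(u>190)&(u<430)&(v>40)&(v<245)
near=w&(P[...,2]>.005)
f=w&(s<70)&(V>70)&(abs(P[...,2]-.013)<.007)
q=P[w&(abs(P[...,2]-.013)<.006)&(v<190)];(cx,cy),sz,an=r=cv2.minAreaRect((q[:,:2]*1000).astype(np.float32));print(r)
th=np.radians(3.64);ex=np.array([np.cos(th),np.sin(th)]);ey=np.array([-ex[1],ex[0]]);o=np.array([.4954,-.2140])
for nm,m in (("green",near&(h>45)&(h<75)&(s>120)&(v>155)),("orange",near&(h>3)&(h<20)&(s>180)&(V>150)&(P[...,2]>.048)&(v<242)&(v>195)),("track",w&(V<40)&(v>190)&(abs(P[...,2]-.014)<.005))):
    q=P[m];rr=q[:,:2]-o;pp=np.stack([rr@ex,rr@ey],1)*1000
    print(nm,len(q),np.median(pp,0).round(1),pp.min(0).round(1),pp.max(0).round(1),"world",np.median(q,0).round(4),np.median(q[:,2]))
```

```text
((490.6345520019531, -215.660888671875), (125.48915100097656, 200.5606231689453), 3.8820388317108154)
green 195 [42.6 42.3] [32.  38.3] [54.8 45.8] world [ 0.5352 -0.169   0.0166] 0.016554194493879182
orange 67 [ 71.4 -45.6] [ 68.8 -60.9] [ 92.4 -43.9] world [ 0.5695 -0.2542  0.0509] 0.05092100566640373
track 872 [79.8  0.9] [ 62.7 -81.9] [86.3 79.6] world [ 0.5735 -0.2085  0.0133] 0.013331547152533152
```

```bash
python3 -m crank '[[[-0.0165,-0.057,0],[0,0,0],0.045],[[0,0,0.06],[0,0,0],0.045],[[0,0,0.06],[0,0,0],0.045],[[0,0,0.05],[0,0,0],0.045],[[0,0,0.02],[0,0,0],0.045],[[0,0,0],[0,0,0],0.045],[[0,0,0],[0,0,0],0.045]]'
python3 - <<'E'
from h import *
snap("scene","s2");snap("wrist","w2")
a=cv2.imread("pics/s2.png")[220:340,120:320];b=cv2.imread("pics/w2.png")
cv2.imwrite("pics/c2.png",np.hstack([cv2.resize(a,(440,330)),cv2.resize(b,(352,330))]))
E
```

```text
t: 3.52
eef_pos: [0.5851, -0.2624, 0.0775]
tool_rot: [0.002, -0.031, 1.0, -0.001]
contact_force: [0.0, -0.1, 1.2]
gripper_width: 0.53
```

View pics/c2.png

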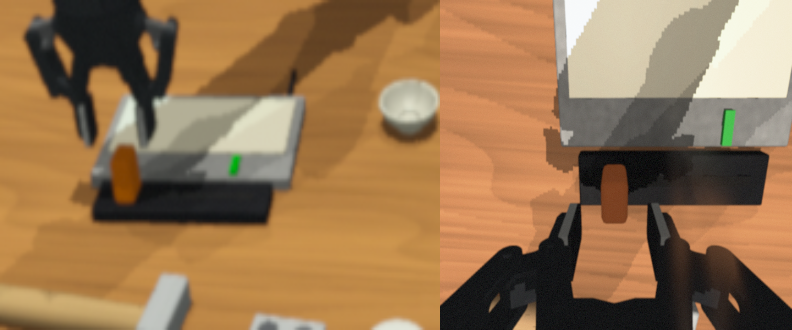

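The fingers straddle the orange grip and are centred on it. I'll lower 38 mm and close.

```bash
python3 -m crank '[[[0,0,0.02],[0,0,0],0.045],[[0,0,0.018],[0,0,0],0.045],[[0,0,0],[0,0,0],0.045],[[0,0,0],[0,0,0],0.015],[[0,0,0],[0,0,0],0.015],[[0,0,0],[0,0,0],0.015],[[0,0,0],[0,0,0],0.015]]' 20
python3 - <<'E'
from h import *
snap("wrist","w3")
E
```

```text
t: 4.5
eef_pos: [0.5836, -0.2623, 0.0375]
tool_rot: [0.0, -0.031, 1.0, -0.0]
contact_force: [0.6, -2.3, -1.4]
gripper_width: 0.229
```

View pics/w3.png

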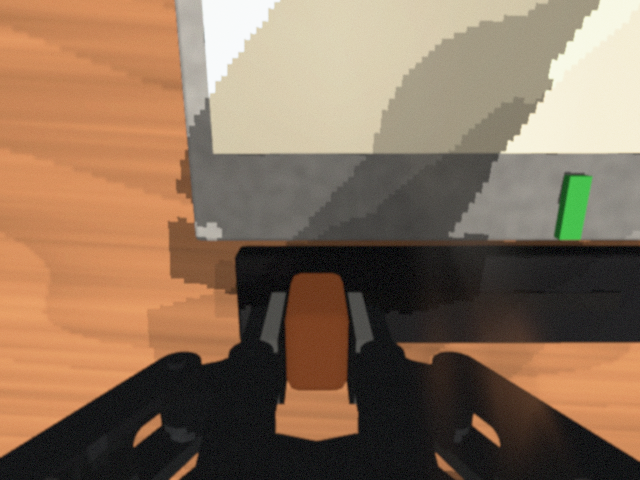

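```bash
cat > g.py <<'E'
from h import *
import sys
p,d,P,H,E,K=load(sys.argv[1])
from station import bot
t=bot.get_obs()["eef_pos"]
h,s,V=H[...,0].astype(int),H[...,1],H[...,2]
m=(h>45)&(h<75)&(s>120)&(P[...,2]>.012)&(P[...,2]<.03)&(abs(P[...,0]-.54)<.05)&(abs(P[...,1]+.17)<.04)
q=P[m];th=np.radians(3.64);ey=np.array([-np.sin(th),np.cos(th)])
pp=(q[:,:2]-t[:2])@ey*1000
print(t,len(q),"travel left mm: med",np.median(pp).round(1),"mid",(pp.min()+pp.max())/2,pp.min(),pp.max())
E
python3 g.py w3.npz
```

```text
[ 0.58365903 -0.2622408   0.03750059] 1687 travel left mm: med 94.7 mid 95.36022342393188 90.42006381301904 100.30038303484473
```

```bash
python3 -m crank '[[[0,0.012,0],[0,0,0],0.015],[[0,0.02,0],[0,0,0],0.015],[[0,0.02,0],[0,0,0],0.015],[[0,0.02,0],[0,0,0],0.015],[[0,0.013,0],[0,0,0],0.015],[[0,0,0],[0,0,0],0.015],[[0,0,0],[0,0,0],0.015]]'
python3 - <<'E'
from h import *
snap("wrist","w4")
E
python3 g.py w4.npz
```

```text
t: 5.42
eef_pos: [0.5782, -0.1765, 0.0374]
tool_rot: [-0.0, -0.031, 1.0, 0.0]
contact_force: [-1.0, 1.3, 3.4]
gripper_width: 0.231
[ 0.57819148 -0.17692695  0.03742927] 1575 travel left mm: med 10.2 mid 3.2868909604689627 -32.58109118089792 39.15487310183585
```

View pics/w4.png

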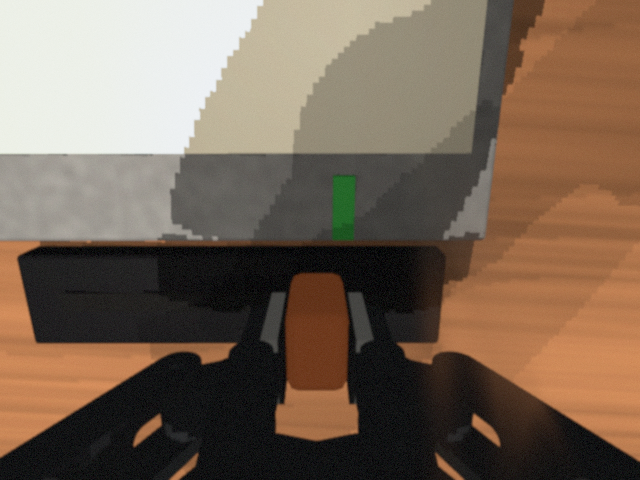

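```bash
python3 -m crank '[[[0,0.005,0],[0,0,0],0.015],[[0,0.005,0],[0,0,0],0.015],[[0,0,0],[0,0,0],0.015],[[0,0,0],[0,0,0],0.015]]'
python3 - <<'E'
from h import *
snap("wrist","w5")
p,d,P,H,E,K=load("w5.npz");h,s,V=H[...,0].astype(int),H[...,1],H[...,2]
v,u=np.mgrid[0:480,0:640]
m=(h>45)&(h<75)&(s>120)&(u>250)&(u<400)&(v>150)&(v<250)
m2=(h>2)&(h<14)&(s>150)&(u>270)&(u<370)&(v>275)&(v<320)&(d>0.0)&(V>80)
print("green u",u[m].mean(),K[2]);print("grip u",[ (r,u[r][m2[r]].min(),u[r][m2[r]].max()) for r in (285,295,305)])
from station import bot
o=bot.get_obs();t=o["eef_pos"]; 
Ei=np.linalg.inv(E)
# tool-y=0 line at green depth
from scipy.spatial.transform import Rotation as R
w,x,y,z=o["tool_rot"];T=R.from_quat([x,y,z,w]).as_matrix()
mm=m&(abs(P[...,2]-.017)<.003)
print("in tool frame y mm",np.median((P[mm]-t)@T[:,1])*1000)
top=m2&(P[...,2]>.045);print("grip in tool y",np.percentile((P[top]-t)@T[:,1]*1000,[2,50,98]))
E
python3 g.py w5.npz
```

```text
t: 5.98
eef_pos: [0.5776, -0.1668, 0.0374]
tool_rot: [-0.0, -0.031, 1.0, 0.0]
contact_force: [-1.7, 0.9, 5.3]
gripper_width: 0.228
green u 317.04376854599406 316.3389892361287
grip u [(285, np.int64(291), np.int64(342)), (295, np.int64(290), np.int64(343)), (305, np.int64(288), np.int64(345))]
in tool frame y mm -0.009431571051622914
grip in tool y [-9.0680231  -0.06788511  8.64630943]
[ 0.57757469 -0.16683719  0.03741829] 1576 travel left mm: med 0.0 mid -2.744272008631121 -42.65459504763659 37.16605103037435
```

Grip and pointer agree within about 0.1 mm in the tool frame. I'll release and rise.

```bash
python3 -m crank '[[[0,0,0],[0,0,0],0.025],[[0,0,0],[0,0,0],0.045],[[0,0,0],[0,0,0],0.045],[[0,0,-0.02],[0,0,0],0.045],[[0,0,-0.05],[0,0,0],0.045],[[0,0,-0.06],[0,0,0],0.045],[[0,0,-0.06],[0,0,0],0.045],[[0,0,-0.06],[0,0,0],0.045],[[0,0,-0.04],[0,0,0],0.045],[[0,0,0],[0,0,0],0.045]]'
python3 - <<'E'
from h import *
snap("wrist","w6")
E
python3 g.py w6.npz
```

```text
t: 7.28
eef_pos: [0.5789, -0.1682, 0.3326]
tool_rot: [0.004, -0.031, 1.0, -0.001]
contact_force: [0.2, 0.1, -0.4]
gripper_width: 0.525
[ 0.57790406 -0.16764411  0.32991861] 132 travel left mm: med 1.8 mid 1.8440231061261048 -1.330272877057183 5.018319089309393
```

View pics/w6.png

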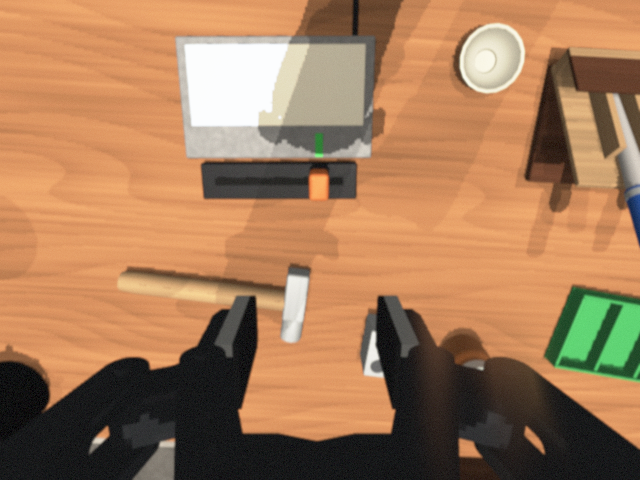

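The picture shows the grip (318,183) level with the pointer (319,145). Next, the rest.

```bash
python3 -m crank '[[[-0.02,0.055,0],[0,0,0],0.045],[[-0.02,0.055,0],[0,0,0],0.045],[[-0.02,0.055,0],[0,0,0],0.045],[[-0.02,0.055,0],[0,0,0],0.045],[[-0.01,0.053,0],[0,0,0],0.045],[[0,0,0],[0,0,0],0.045],[[0,0,0],[0,0,0],0.045]]'
python3 - <<'E'
from h import *
snap("wrist","w7");snap("top","t7")
E
```

```text
t: 8.2
eef_pos: [0.6497, 0.1102, 0.3262]
tool_rot: [-0.001, -0.031, 1.0, -0.001]
contact_force: [0.6, -0.4, 1.1]
gripper_width: 0.527
```

View pics/w7.png

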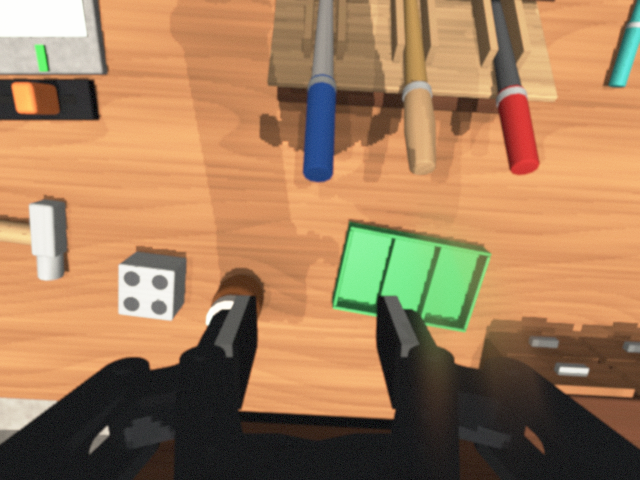

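```bash
cat > fit.py <<'E'
from h import *
from scipy.optimize import least_squares
def get(n):
    p,d,P,H,E,K=load(n);h,s,V=H[...,0].astype(int),H[...,1],H[...,2];X=P
    m=(abs(X[...,0]-.58)<.08)&(abs(X[...,1]-.109)<.03)&(X[...,2]>.08)&(X[...,2]<.2)&(h>105)&(h<125)&(s>150)
    m=cv2.erode(m.astype(np.uint8),np.ones((3,3)))>0
    return P[m]
def fit(q,fe=None):
    def f(x):
        e=fe if fe else x[3]
        a=np.array([np.cos(e)*np.cos(x[2]),np.cos(e)*np.sin(x[2]),np.sin(e)])
        r=q-np.array([.585,x[0],x[1]]);r=r-np.outer(r@a,a)
        return np.linalg.norm(r,axis=1)-.011
    x0=[.109,.14,0]+([] if fe else [.7])
    s=least_squares(f,x0,loss="soft_l1",f_scale=.001)
    e=fe if fe else s.x[3]
    a=np.array([np.cos(e)*np.cos(s.x[2]),np.cos(e)*np.sin(s.x[2]),np.sin(e)])
    pr=(q-np.array([.585,s.x[0],s.x[1]]))@a
    print(len(q),"y,z at x=.585:",s.x[:2].round(4),"yaw",np.degrees(s.x[2]).round(2),"el",np.degrees(e).round(2),"rms mm",(np.sqrt(np.mean(s.fun**2))*1000).round(2),"ext",pr.min().round(4),pr.max().round(4))
if __name__=="__main__":
    for n in ["top0.npz","w7.npz"]:
        q=get(n);print(n);fit(q);fit(q,np.radians(40))
    fit(np.vstack([get("top0.npz"),get("w7.npz")]),np.radians(40))
    p,d,P,H,E,K=load("top0.npz");h,s,V=H[...,0].astype(int),H[...,1],H[...,2]
    # rack outline
    w=(abs(P[...,0]-.52)<.12)&(abs(P[...,1]-.175)<.16)&(P[...,2]>.015)&(P[...,2]<.1)
    nl,l,st,c=cv2.connectedComponentsWithStats(w.astype(np.uint8));k=1+np.argmax(st[1:,4])
    q=P[l==k];print(cv2.minAreaRect((q[:,:2]*1000).astype(np.float32)),len(q))
E
python3 fit.py
```

```text
top0.npz
228 y,z at x=.585: [0.1106 0.138 ] yaw -1.71 el 39.32 rms mm 2.01 ext -0.0316 0.0435
228 y,z at x=.585: [0.1106 0.1379] yaw -1.16 el 40.0 rms mm 2.04 ext -0.0314 0.0437
w7.npz
2175 y,z at x=.585: [0.1087 0.1376] yaw 0.62 el 39.68 rms mm 1.76 ext -0.0351 0.0404
2175 y,z at x=.585: [0.1087 0.1375] yaw 0.7 el 40.0 rms mm 1.78 ext -0.035 0.0404
2403 y,z at x=.585: [0.1087 0.1376] yaw 0.66 el 40.0 rms mm 1.81 ext -0.0351 0.0438
((491.70758056640625, 184.51576232910156), (124.48198699951172, 239.49400329589844), 0.5692066550254822) 6228
```

```bash
python3 -m crank '[[[0.04,0,0],[0,0,3],0.045],[[0.04,0,0],[0,0,0],0.045],[[0.03,0,0],[0,-10,0],0.045],[[0,0,0],[0,-10,0],0.045],[[0,0,0],[0,-10,0],0.045],[[0,0,0],[0,-10,0],0.045],[[0,0,0],[0,0,0],0.045],[[0,0,0],[0,0,0],0.045]]'
cat > tgt.py <<'E'
import sys,numpy as np
from station import bot
from scipy.spatial.transform import Rotation as R
o=bot.get_obs();t=np.array(o["eef_pos"]);w,x,y,z=o["tool_rot"];T=R.from_quat([x,y,z,w])
M=T.as_matrix();print("pos",t.round(4),"q",np.round(o["q"],2));print("x",M[:,0].round(3),"y",M[:,1].round(3),"z",M[:,2].round(3))
g=[float(v) for v in sys.argv[1:6]]  # target xyz, yaw of axis, elev deg
a=np.array([np.cos(np.radians(g[4]))*np.cos(np.radians(g[3])),np.cos(np.radians(g[4]))*np.sin(np.radians(g[3])),np.sin(np.radians(g[4]))])
X=-a;Y=np.cross([0,0,1],[np.cos(np.radians(g[3])),np.sin(np.radians(g[3])),0]);Z=np.cross(X,Y)
G=R.from_matrix(np.stack([X,Y,Z],1))
print("turn deg",np.degrees((T.inv()*G).as_rotvec()).round(2),"shift(tool now)",(M.T@(np.array(g[:3])-t)).round(4),"shift in goal axes",(G.as_matrix().T@(np.array(g[:3])-t)).round(4))
E
python3 tgt.py 0.5391 0.108 0.197 0.6 40
```

```text
t: 9.3
eef_pos: [0.5428, 0.1031, 0.3277]
tool_rot: [0.319, -0.0, 0.948, -0.004]
contact_force: [1.5, -0.1, 0.9]
gripper_width: 0.528
pos [0.5428 0.1031 0.3277] q [-0.74 -0.09  0.27  2.21  0.66  0.52  0.61]
x [-0.797 -0.003 -0.604] y [ 0.002  1.    -0.008] z [ 0.604 -0.008 -0.797]
turn deg [-0.8  -2.85 -0.28] shift(tool now) [0.0818 0.0059 0.1019] shift in goal axes [0.0868 0.0049 0.0978]
```

```bash
python3 -m crank '[[[0,0.005,0],[-0.8,-2.9,-0.3],0.045],[[0.03,0,0.033],[0,0,0],0.045],[[0.03,0,0.033],[0,0,0],0.045],[[0.027,0,0.031],[0,0,0],0.045],[[0,0,0],[0,0,0],0.045],[[0,0,0],[0,0,0],0.045]]'
python3 tgt.py 0.5905 0.1089 0.1357 0.6 40
python3 - <<'E'
from h import *
snap("wrist","w8");snap("scene","s8")
a=cv2.imread("pics/s8.png")[180:320,300:480];b=cv2.imread("pics/w8.png")
cv2.imwrite("pics/c8.png",np.hstack([cv2.resize(a,(400,311)),cv2.resize(b,(400,311))]))
import fit
fit.fit(fit.get("w8.npz"),np.radians(40))
E
```

```text
t: 10.05
eef_pos: [0.5431, 0.1069, 0.2228]
tool_rot: [0.348, -0.004, 0.938, -0.002]
contact_force: [0.5, -0.2, 0.7]
gripper_width: 0.523
pos [0.5431 0.1069 0.2228] q [-0.69  0.09  0.22  2.38  1.47  0.29 -0.27]
x [-0.758 -0.008 -0.652] y [-0.005  1.    -0.006] z [ 0.652 -0.001 -0.758]
turn deg [-0.47  0.7   0.02] shift(tool now) [0.0209 0.0023 0.0969] shift in goal axes [0.0197 0.0015 0.0972]
4424 y,z at x=.585: [0.1085 0.1382] yaw 0.55 el 40.0 rms mm 0.55 ext -0.0448 0.0375
```

View pics/c8.png

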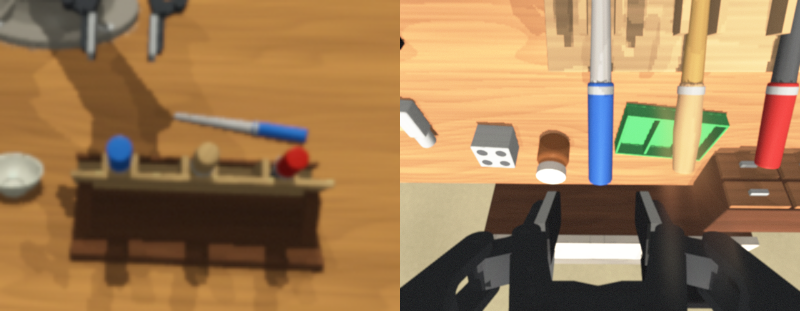

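```bash
python3 -m crank '[[[0.01,0.0015,0.02],[-0.5,0.7,0],0.045],[[0.01,0,0.02],[0,0,0],0.045],[[0,0,0.015],[0,0,0],0.045],[[0,0,0],[0,0,0],0.045],[[0,0,0],[0,0,0],0.045]]'
python3 tgt.py 0.5905 0.1088 0.1360 0.6 40
```

```text
t: 10.78
eef_pos: [0.5622, 0.1086, 0.1676]
tool_rot: [0.342, -0.006, 0.94, 0.003]
contact_force: [0.3, -0.4, 0.6]
gripper_width: 0.529
pos [0.5622 0.1086 0.1676] q [-0.58  0.24  0.15  2.37  2.01  0.27 -0.81]
x [-0.766 -0.009 -0.643] y [-0.012  1.     0.001] z [ 0.643  0.009 -0.766]
turn deg [0.11 0.01 0.03] shift(tool now) [-0.0013 -0.0002  0.0424] shift in goal axes [-0.0013 -0.0001  0.0424]
```

```bash
python3 -m crank '[[[-0.001,0,0.015],[0,0,0],0.045],[[0,0,0.015],[0,0,0],0.045],[[0,0,0.012],[0,0,0],0.045],[[0,0,0],[0,0,0],0.045],[[0,0,0],[0,0,0],0.045]]'
python3 tgt.py 0.5905 0.1088 0.1360 0.6 40
python3 - <<'E'
from h import *
snap("wrist","w9");snap("scene","s9")
a=cv2.imread("pics/s9.png")[180:320,300:480];b=cv2.imread("pics/w9.png")
cv2.imwrite("pics/c9.png",np.hstack([cv2.resize(a,(400,311)),cv2.resize(b,(400,311))]))
E
```

```text
t: 11.4
eef_pos: [0.5895, 0.1091, 0.1357]
tool_rot: [0.342, -0.006, 0.94, 0.002]
contact_force: [-0.3, 0.4, 0.1]
gripper_width: 0.528
pos [0.5895 0.1091 0.1357] q [-0.46  0.35  0.04  2.33  2.21  0.31 -0.99]
x [-0.766 -0.009 -0.642] y [-0.013  1.     0.001] z [ 0.642  0.009 -0.766]
turn deg [ 0.11 -0.03  0.07] shift(tool now) [-0.001  -0.0003  0.0005] shift in goal axes [-0.001  -0.0003  0.0005]
```

View pics/c9.png

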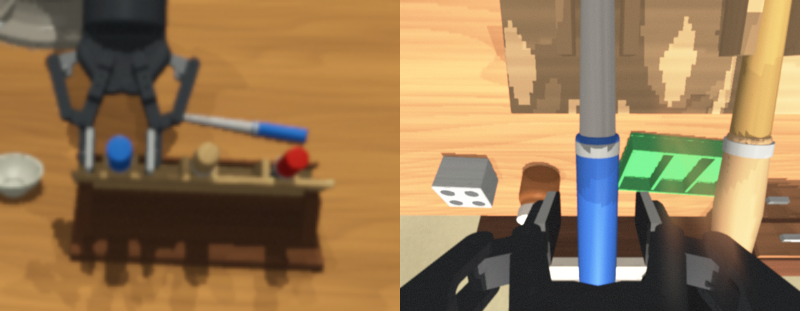

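The blue handle lies between the pads, centred, and the neighbour is clear. I'll close with 70 N.

```bash
python3 -m crank '[[[0,0,0],[0,0,0],0.01],[[0,0,0],[0,0,0],0.01],[[0,0,0],[0,0,0],0.01],[[0,0,0],[0,0,0],0.01],[[0,0,0],[0,0,0],0.01]]' 70
python3 -m crank '[[[-0.01,0,0],[0,0,0],0.01],[[-0.02,0,0],[0,0,0],0.01],[[-0.02,0,0],[0,0,0],0.01],[[0,0,0],[0,0,0],0.01]]'
```

```text
t: 12.12
eef_pos: [0.5897, 0.1091, 0.1351]
tool_rot: [0.342, -0.006, 0.94, 0.002]
contact_force: [0.2, 0.7, 2.4]
gripper_width: 0.235
t: 12.62
eef_pos: [0.6296, 0.1098, 0.1685]
tool_rot: [0.343, -0.005, 0.939, 0.003]
contact_force: [0.1, -0.2, -1.2]
gripper_width: 0.238
```

```bash
python3 -m crank '[[[-0.03,0,0],[0,0,0],0.01],[[-0.03,0,0],[0,0,0],0.01],[[-0.02,0,0],[0,0,0],0.01],[[0,0,0],[0,0,0],0.01],[[0,0,0],[0,0,0],0.01]]'
python3 - <<'E'
from h import *
snap("wrist","w10");snap("scene","s10")
a=cv2.imread("pics/s10.png")[120:330,270:500];b=cv2.imread("pics/w10.png")
cv2.imwrite("pics/c10.png",np.hstack([cv2.resize(a,(400,365)),cv2.resize(b,(400,365))]))
E
```

```text
t: 13.25
eef_pos: [0.6763, 0.1087, 0.2066]
tool_rot: [0.341, -0.005, 0.94, 0.0]
contact_force: [0.1, -0.6, -1.2]
gripper_width: 0.233
```

View pics/c10.png

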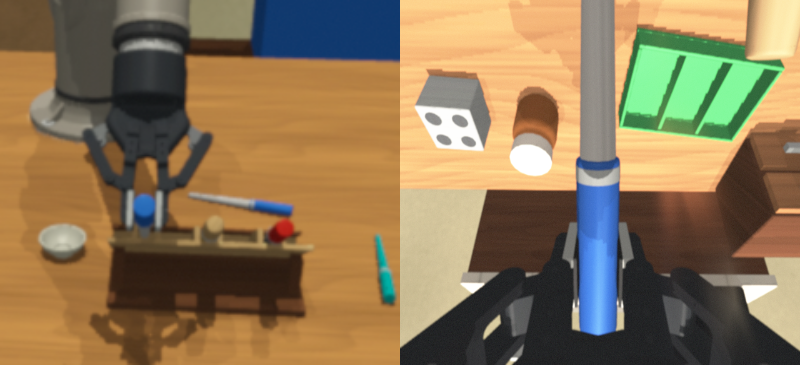

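```bash
python3 -m crank '[[[-0.02,0,-0.024],[0,0,0],0.01],[[-0.026,0,-0.031],[0,0,0],0.01],[[-0.026,0,-0.031],[0,0,0],0.01],[[-0.013,0,-0.015],[0,0,0],0.01],[[0,0,0],[0,8,0],0.01],[[0,0,0],[0,8,0],0.01],[[0,0,0],[0,8,0],0.01],[[0,0,0],[0,8,0],0.01],[[0,0,0],[0,8,0],0.01],[[0,0,0],[0,0,0],0.01]]'
python3 tgt.py 0.605 -0.214 0.25 0 0
```

```text
t: 14.6
eef_pos: [0.6789, 0.1086, 0.3376]
tool_rot: [-0.001, -0.004, 1.0, -0.003]
contact_force: [0.7, 0.2, -1.1]
gripper_width: 0.235
pos [0.6789 0.1086 0.3376] q [-0.09  0.45 -0.24  1.39  0.11  1.32  1.24]
x [-1.    -0.008  0.003] y [-0.008  1.    -0.005] z [-0.003 -0.005 -1.   ]
turn deg [-0.3  -0.15  0.45] shift(tool now) [ 0.0762 -0.3215  0.0895] shift in goal axes [ 0.0739 -0.3226  0.0876]
```

```bash
python3 -m crank '[[[0,-0.03,0],[0,0,0],0.01],[[0.01,-0.04,0],[0,0,0],0.01],[[0.012,-0.045,0],[0,0,0],0.01],[[0.012,-0.045,0],[0,0,0],0.01],[[0.012,-0.045,0.01],[0,0,0],0.01],[[0.012,-0.045,0.02],[0,0,0],0.01],[[0.012,-0.04,0.03],[0,0,0],0.01],[[0.004,-0.032,0.028],[0,0,0],0.01],[[0,0,0],[0,0,0],0.01],[[0,0,0],[0,0,0],0.01]]'
python3 tgt.py 0.605 -0.214 0.25 0 0
python3 - <<'E'
from h import *
snap("wrist","w11");snap("scene","s11");snap("top","t11")
a=cv2.imread("pics/s11.png");b=cv2.imread("pics/t11.png")
cv2.imwrite("pics/c11.png",np.hstack([cv2.resize(a[120:320,100:360],(400,307)),cv2.resize(b[180:330,340:535],(400,307))]))
E
```

```text
t: 15.85
eef_pos: [0.6069, -0.2125, 0.2533]
tool_rot: [0.0, -0.005, 1.0, -0.002]
contact_force: [-0.1, 0.8, -0.2]
gripper_width: 0.236
pos [ 0.6069 -0.2125  0.2533] q [ 0.35  0.42 -0.15  1.62  0.07  1.1   1.76]
x [-1.    -0.011 -0.001] y [-0.011  1.    -0.003] z [ 0.001 -0.003 -1.   ]
turn deg [-0.19  0.05  0.61] shift(tool now) [ 0.0019 -0.0015  0.0033] shift in goal axes [ 0.0019 -0.0015  0.0033]
```

View pics/c11.png

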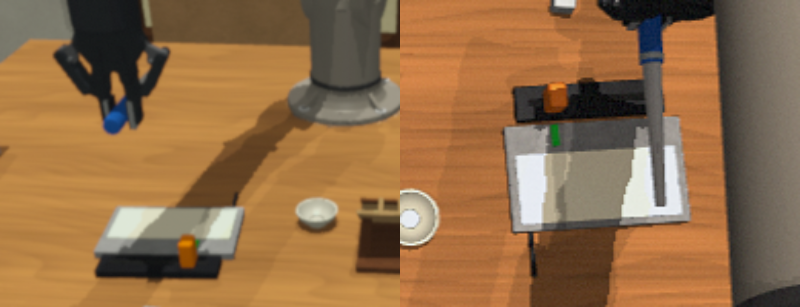

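View pics/w11.png

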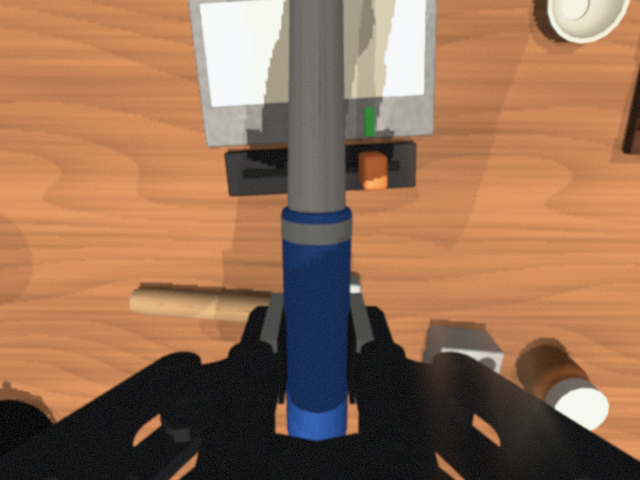

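```bash
cat > rod.py <<'E'
import sys
from h import *
from scipy.optimize import least_squares
for n in sys.argv[1:]:
    p,d,P,H,E,K=load(n);h,s,V=H[...,0].astype(int),H[...,1],H[...,2]
    m=(abs(P[...,1]+.213)<.04)&(P[...,2]>.19)&(P[...,2]<.29)&(P[...,0]<.66)&(P[...,0]>.40)
    bl=m&(h>105)&(h<125)&(s>100)&(P[...,0]<.66)
    rd=m&(s<80)&(P[...,0]<.58)&~bl
    q=P[rd]; b=P[bl]
    # cone fit: axis through (x0=.5) with yaw,pitch; radius depends on distance to tip; r = 5 + (x-xt)*4/130
    xt=q[:,0].min()
    def f(x):
        a=np.array([1,np.tan(x[2]),np.tan(x[3])]);a/=np.linalg.norm(a)
        r=q-np.array([.5,x[0],x[1]]);r=r-np.outer(r@a,a)
        return np.linalg.norm(r,axis=1)-(.005+(q[:,0]-xt)*4/130)
    S=least_squares(f,[-.213,.25,0,0],loss="soft_l1",f_scale=.001)
    print(n,len(q),"rod x range",q[:,0].min().round(4),q[:,0].max().round(4),"blue min x",b[:,0].min().round(4) if len(b) else None,np.percentile(b[:,0],2).round(4),"y,z at .5",S.x[:2].round(4),"yaw,elev",np.degrees(S.x[2:]).round(2),"rms",(np.sqrt(np.mean(S.fun**2))*1000).round(2))
E
python3 rod.py t11.npz w11.npz s11.npz
```

```text
t11.npz 553 rod x range 0.4323 0.5723 blue min x 0.5625 0.5634 y,z at .5 [-0.2084  0.2698] yaw,elev [1.82 3.67] rms 2.56
w11.npz 13356 rod x range 0.503 0.58 blue min x 0.5591 0.5601 y,z at .5 [-0.214  0.266] yaw,elev [0.5  4.16] rms 3.04
s11.npz 13 rod x range 0.51 0.5321 blue min x 0.5877 0.5969 y,z at .5 [-0.218   0.2691] yaw,elev [8.92 4.98] rms 0.63
```

```bash
cat > prof.py <<'E'
import sys
from h import *
for n in sys.argv[1:]:
    p,d,P,H,E,K=load(n);h,s,V=H[...,0].astype(int),H[...,1],H[...,2]
    m=(abs(P[...,1]+.213)<.03)&(P[...,2]>.19)&(P[...,2]<.29)
    bl=(h>105)&(h<125)&(s>100)
    print(n)
    for x in np.arange(.41,.66,.02):
        k=m&(abs(P[...,0]-x)<.01)&((s<80)|bl)&((V>40)|bl);q=P[k]
        if len(q)>3: print(f"{x:.2f}",len(q),"ymid",((np.percentile(q[:,1],5)+np.percentile(q[:,1],95))/2).round(4),"ztop",np.percentile(q[:,2],[50,90]).round(4),"blue",bl[k].mean().round(2))
E
python3 prof.py t11.npz w11.npz
```

```text
t11.npz
0.43 25 ymid -0.2118 ztop [0.2625 0.2645] blue 0.0
0.45 63 ymid -0.2117 ztop [0.2624 0.2643] blue 0.0
0.47 73 ymid -0.2117 ztop [0.2629 0.2652] blue 0.0
0.49 79 ymid -0.2111 ztop [0.2636 0.2661] blue 0.0
0.51 84 ymid -0.2106 ztop [0.2645 0.267 ] blue 0.0
0.53 95 ymid -0.2108 ztop [0.2646 0.268 ] blue 0.0
0.55 87 ymid -0.2098 ztop [0.2657 0.2684] blue 0.0
0.57 112 ymid -0.21 ztop [0.2674 0.2711] blue 0.59
0.59 143 ymid -0.2099 ztop [0.2678 0.2714] blue 0.78
0.61 25 ymid -0.2056 ztop [0.2674 0.2703] blue 0.88
w11.npz
0.51 3669 ymid -0.214 ztop [0.2628 0.2642] blue 0.0
0.53 4269 ymid -0.2137 ztop [0.2634 0.2649] blue 0.0
0.55 4120 ymid -0.2135 ztop [0.2641 0.2656] blue 0.06
0.57 4396 ymid -0.2133 ztop [0.2664 0.268 ] blue 0.65
0.59 5656 ymid -0.2128 ztop [0.2664 0.2709] blue 0.68
0.61 3372 ymid -0.2127 ztop [0.2667 0.2682] blue 0.99
0.63 2663 ymid -0.2125 ztop [0.2667 0.2682] blue 0.98
0.65 24 ymid -0.2123 ztop [0.2603 0.2622] blue 0.38
```

The mandrel is level: the slope of its upper surface matches the rod's taper, and the handle's is flat. The rod middle is about (0.4965, -0.213), against the panel middle at (0.4954, -0.214). I'll make a 1 mm trim, settle, and do a last check.

```bash
python3 -m crank '[[[0.001,-0.001,0],[0,0,0],0.01],[[0,0,0],[0,0,0],0.01],[[0,0,0],[0,0,0],0.01],[[0,0,0],[0,0,0],0.01]]'
python3 - <<'E'
from h import *
snap("top","t12");snap("scene","s12")
th=np.radians(3.64);ex=np.array([np.cos(th),np.sin(th)]);ey=np.array([-ex[1],ex[0]]);o=np.array([.4954,-.2140])
for n in ["t12.npz","s12.npz"]:
    p,d,P,H,E,K=load(n);h,s,V=H[...,0].astype(int),H[...,1],H[...,2];X=P
    near=(abs(X[...,0]-.53)<.09)&(abs(X[...,1]+.18)<.06)&(X[...,2]>.012)
    for nm,m in (("green",near&(h>45)&(h<75)&(s>120)&(X[...,2]<.024)),("orange",near&(h>3)&(h<20)&(s>180)&(V>100)&(X[...,2]>.047)&(X[...,2]<.06))):
        q=P[m];pp=(q[:,:2]-o)@ey*1000;print(n,nm,len(q),np.median(pp).round(1),((np.percentile(pp,5)+np.percentile(pp,95))/2).round(1))
E
python3 prof.py t12.npz
```

```text
t: 16.5
eef_pos: [0.6061, -0.2145, 0.253]
tool_rot: [-0.0, -0.005, 1.0, -0.001]
contact_force: [0.7, -0.7, -1.8]
gripper_width: 0.232
t12.npz green 40 43.6 26.6
t12.npz orange 107 44.4 43.9
s12.npz green 4 44.7 44.4
s12.npz orange 83 42.3 42.5
t12.npz
0.43 32 ymid -0.2148 ztop [0.2612 0.2629] blue 0.0
0.45 66 ymid -0.214 ztop [0.2615 0.2644] blue 0.0
0.47 70 ymid -0.2139 ztop [0.2622 0.2647] blue 0.0
0.49 85 ymid -0.2142 ztop [0.2622 0.2654] blue 0.0
0.51 83 ymid -0.2131 ztop [0.2629 0.266 ] blue 0.0
0.53 91 ymid -0.2131 ztop [0.2639 0.2664] blue 0.0
0.55 94 ymid -0.2135 ztop [0.2641 0.2676] blue 0.0
0.57 122 ymid -0.2126 ztop [0.2665 0.2696] blue 0.61
0.59 144 ymid -0.2117 ztop [0.267  0.2704] blue 0.78
0.61 12 ymid -0.2174 ztop [0.2655 0.2683] blue 0.92
```

View pics/t12.png

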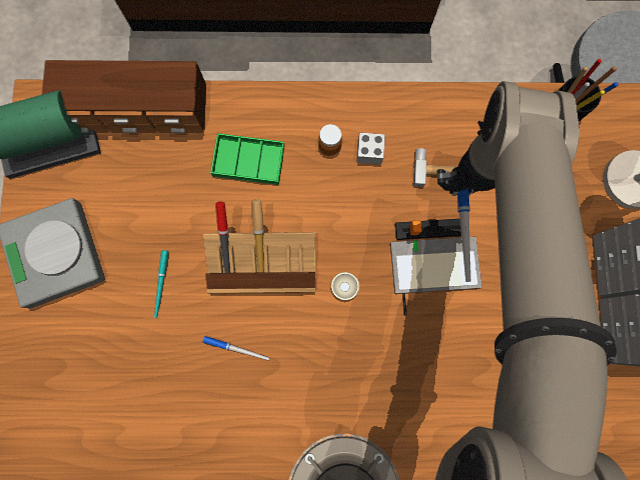

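The top picture shows the grip (416,228) beside the pointer (416,246), the two other mandrels, both look-alikes and the bystanders where they were, and the rod over the panel. The rod looks shifted in the picture only because it is higher than the panel. I'm handing in.

```bash
python3 -c "
from station import bot
print(bot.hand_in())"
```

```text
the job is handed in; nothing more can be done
None
```

The job is done and handed in at about 16.6 s. I slid the orange dimmer to the green pointer and let go. I then drew the blue mandrel out of the rest by about 112 mm, turned it level and moved it over the panel, where the gripper still holds it.

**Dimmer:** Before release, the wrist camera put grip and pointer within about 0.1 mm of each other. In the last check the top camera had them within 1 mm. The scene camera disagreed by about 2 mm, but it saw only 4 pixels of the pointer. The top camera's second pointer figure (26.6 mm, against a median of 43.6 mm) was off, which I put down to stray pixels.

**Mandrel:** It is level within about 0.3°, with its axis near z = 0.257 m. The rod middle is about 1 mm from the panel centre, allowing about 2 mm for calibration.

**Rest of the bench:** Nothing else looked moved in the last top picture.

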